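Seat the locating pin in the floating bore

TASK

Take the steel pin out of the blue holder and set it upright in the blind hole of the dark insert that shows through the round window of the aluminium locating station. The hole's exact place is unknown, so feel for it; then press the pin straight down until it bottoms, with the stiff ejector under it pushed fully home, and let go. Leave the white stop block, the ring gauge and the black star knob where they are.

Things in the scene. Friction and masses are not known exactly. Their poses are not given: they have to be found in the camera images.
- pin_center (a point): Centre of the turned steel pin (round, 17.2 mm in diameter, 122 mm long, about 0.21 kg), on its axis, 61 mm above its flat, square-edged lower end; z points up along the pin. At the start it stands upright 28 mm deep in one hole of the holder, with 1.6 mm clearance. Grasp the shank; the top 20 mm are drawn a little thinner.
- holder: Blue plastic pin holder, fixed: block 42 x 84 x 36 mm (x, y, z), origin at the centre of its underside on the worktop. Two upright holes at y = +20 mm (with the pin) and y = -20 mm (empty), 28 mm deep.
- station_window (a point): Centre of the station's round window, at the cover's lower face, 42.5 mm above the worktop. 0.5 mm below it lies the flat top of a dark steel insert with one upright round blind hole, 18.6 mm in diameter, no chamfer. The hole's axis is off this point by an unknown amount, up to 4 mm along the station's x and up to 4 mm along its y; the insert does not move when pushed.
- ejector (a joint): Steel ejector in the bottom of the hole: how far it is pressed down, in m. 0 = up at the start (its top 12 mm below the insert's top face), 0.014 = fully home (26 mm below that face). It slides down with a steady friction of about 7 N, more than the pin's weight, and stays where it is left.
- stop_block_center (a point): Bystander: centre of a loose white stop block, 50 x 17 x 26 mm.
- ring_center (a point): Bystander: centre of a loose knurled steel ring gauge, 38 mm in diameter, 14 mm high.
- star_knob_center (a point): Bystander: centre of a loose black star knob, 47 x 46 x 34 mm.
- station: Locating station, fixed: aluminium housing 88 x 88 x 47.5 mm with small toe flanges (110 mm long in x); origin at the centre of its underside on the worktop. Its cover is 5 mm thick, with a round window 40 mm in diameter in the middle; four screw heads stand 3.5 mm above the cover, 35 mm from the centre in x and y.
Things that resemble listed ones, but are neither listed nor needed, are in the scene too. There is more than one size of the station; the one meant has the size given above.

How it is judged:
By the outcome, as a careful person would: the job done as asked, in the order asked, and still so for the second after the job is handed in, with the robot touching nothing.
It also fails if it takes over 72 s, if anything falls off the work surface, if the arm or the gripper's body presses on something with over 40 N, if the wrist force passes 120 N, or if a joint passes its speed limit or range.

ROBOT

A 7-joint arm with a two-finger parallel gripper is mounted at the origin on a cart in front of the work surface, level with it; the furniture and walls round the work are solid. World frame = base frame: x ahead of the robot, y to its left, z up, the work surface at z = 0. Lengths are in m, angles in rad, forces in N, time in s.
With the tool pointing down it reaches from about 0.4 to 0.9 m from the base axis. Payload 5.5 kg.
Tool frame: the origin (TCP) lies at the very end of the fingers, on their centre line; the grasp point (between the pads) lies 19 mm behind it (bot.pinch_z is the distance from the TCP to the grasp point, in m); z points along the fingers, y is the direction in which the jaws open and shut (so a half turn about z gives the same grasp; the last joint's range is limited). The gripper opens to 85 mm and grips with 20 to 120 N. Pads are 22 mm wide; open, the fingers measure 114 mm over their backs; the gripper's body (76 mm by 85 mm) begins 54 mm behind the grasp point. The pads swing forward as they close: fully open they stand 13 mm farther back than shut.
Start: joints at [-0.967, 0.501, -0.427, 1.55, 0.221, 1.138, -0.21], TCP at [0.217, 0.613, 0.231] pointing down, gripper open.
Joint ranges: [-2.88, 2.88], [-0.31, 2.03], [-1.54, 1.56], [0.2, 2.42], [-1.41, 4.55], [0.19, 2.02], [-2.57, 2.57]. Speed limits (rad/s): [2.57, 2.57, 3.14, 3.14, 3.14, 3.14, 3.14].

INTERFACE

Orientations are given as a rotation vector (axis times angle).
In Python, from station import sense, grab_frame, hand_in, nets, bot gives the robot as it stands. The module is installed in compiled form; this text tells all that it offers.
- The arm moves only by the tool jog_arm, never from a script. Its arguments are lists of equal length, an entry for each row: "xyz": the shift along the tool's x, y, z in mm, a list of three; "turn": the turn about the tool's z in degrees. A call has 1 to 8 rows; each row is the pose to reach, as a shift and turn from the pose commanded when the call began, along the tool's axes at that moment; what a row does not reach only later rows make up. A row lasts 1/10 s, in which the tool goes at most 50 mm and 8.59 degrees, less where a joint would pass 70% of its speed; a pose out of reach is approached as far as the arm can. A call with a gripper value outside its range is refused whole. "jaw" is the closure in counts, from 0 (fully open) to 255 (shut), set as the call begins (left out, the last holds). The fingers move at their own pace and stop on an object; "newtons" is the grip in N (left out, the last holds). Time passes only in rows, so rows that repeat a pose let the fingers close. It gives the time, the measured TCP pose, the force and the opening at its end, in the units of the state.
- sense(): the state, without advancing time (a new reading comes with each control period).
- grab_frame(name): name is "scene" or "top" or "wrist"; returns a dict with "img" (480x640x3 uint8, red, green, blue), "K" (3x3 intrinsics, pixels), "T" (4x4, takes a point from camera to world coordinates). Camera axes: x right, y down, z forward; pixel columns grow to the right and rows downward; lengths in m; the calibration is good to about 2 mm. A picture is of the moment at which its call begins. There is no depth.
- hand_in(): hands the job in, once; it reports no verdict.
Trained networks look in a picture, given as the dict that the camera call returned (one of the last four; its "shot" number tells which), for a name from the list of things; names that differ only in an ending like _2 or _b are one class to them, and where a whole thing is asked for, a point or a joint stands for the part that bears it (a point fixed in the world has none). Each returns a list of dicts, best first, with "conf" (0 to 1); they miss things now and then, are a little off and sometimes report something else, mostly with a low value. They report only what shows in the picture. A call takes as long as a camera call. They do not tell look-alikes from the thing itself.
- nets.trace(picture, target): "mask" (480x640 bool, what is visible of it) and "location" ([column, row] in pixels, amid what is visible of it).
- nets.spot_point(picture, target): "location" ([column, row] in pixels: a listed point, or the origin of a listed thing).
The state is a dict: "time": time; "joint_positions": joint angles; "joint_velocities": joint speeds; "effort": joint torques, N m; "position": TCP position; "tcp_rot": TCP orientation; "ft_force": force on the tool from outside, world axes, zero at the start; "ft_torque": the same for the moment, N m; "grip_width": finger opening in m.
Only numpy, scipy, OpenCV 4.12 (cv2) and the standard library are available. Lean on these libraries where they do the work, as an engineer would, in place of code of your own. Each camera call takes 0.05 s, during which the arm holds its last target. There are 200 camera calls.

## Working session

There is one attempt and no reset: what is moved stays moved. The work goes in short steps, Python scripts to look and compute and a tool call to move; the robot and the scene stay as the last step left them, time stands still between calls to the robot, and variables do not carry over. Pictures are saved under pics/ and viewed, about 8 in all and at most 12, crops included, and the job is handed in when it is done.

Besides the shell and the picture viewer there is one more tool, called after "Emit:" as name(argument=value, ...) on one line, values as JSON. jog_arm: Moves the arm, as the interface text tells. Its arguments: {"type":"object","properties":{"xyz":{"type":"array","items":{"type":"array","items":{"type":"number"}}},"turn":{"type":"array","items":{"type":"number"}},"jaw":{"type":"number"},"newtons":{"type":"number"}},"required":["xyz","turn"]}

```bash
mkdir -p pics
cat > h.py <<'E'
import numpy as np, cv2
from station import sense, grab_frame, hand_in, nets, bot
from scipy.spatial.transform import Rotation as R
def ray(f,px):
    d=np.linalg.inv(f["K"])@[px[0],px[1],1]; T=f["T"]
    return T[:3,3],T[:3,:3]@d
def at_z(f,px,z):
    o,d=ray(f,px); return o+d*(z-o[2])/d[2]
def proj(f,p):
    T=np.linalg.inv(f["T"]); q=f["K"]@(T[:3,:3]@p+T[:3,3]); return q[:2]/q[2]
def save(f,n,crop=None,s=1):
    im=f["img"]
    if crop: im=im[crop[1]:crop[3],crop[0]:crop[2]]
    if s!=1: im=cv2.resize(im,None,fx=s,fy=s,interpolation=cv2.INTER_CUBIC)
    cv2.imwrite("pics/"+n,im[:,:,::-1])
def totool(v):
    return R.from_rotvec(sense()["tcp_rot"]).inv().apply(v)*1000
E
python3 - <<'E'
from h import *
np.set_printoptions(precision=4,suppress=True)
s=sense(); print({k:np.round(v,4) for k,v in s.items()})
fs=[]
for n in("scene","top"):
    f=grab_frame(n); fs.append(f["img"]); save(f,n+"0.png"); print(n,f["T"][:3,3],f["T"][:3,2])
    for t,z in(("pin_center",.069),("holder",0),("station_window",.0425),("station",0),("stop_block_center",.013),("ring_center",.007),("star_knob_center",.017)):
        for r in nets.spot_point(f,t)[:4]: print(t,round(r["conf"],2),np.round(r["location"]),at_z(f,r["location"],z)[:2])
E
```

```text
{'time': np.float64(0.0), 'joint_positions': array([-0.9668,  0.5018, -0.4268,  1.5514,  0.2208,  1.1383, -0.2103]), 'joint_velocities': array([-0.0003, -0.0002,  0.0008,  0.0003,  0.001 , -0.0003, -0.0013]), 'effort': array([ -0.    , -56.9526,  -5.8161, -28.0943,   0.0107,   0.0121,
        -0.    ]), 'position': array([0.2171, 0.612 , 0.2303]), 'tcp_rot': array([-0.5326, -3.0957,  0.0029]), 'ft_force': array([-0.7923,  0.0205,  0.5458]), 'ft_torque': array([-0.0057,  0.0244,  0.0387]), 'grip_width': np.float64(0.0853)}
scene [0.6491 0.3879 0.8352] [-0.1355 -0.4985 -0.8563]
pin_center 0.72 [253. 228.] [ 0.6257 -0.1022]
holder 0.97 [260. 236.] [ 0.6144 -0.1244]
holder 0.3 [344. 210.] [ 0.4528 -0.1374]
station_window 0.87 [346. 212.] [ 0.46   -0.1044]
station_window 0.74 [345. 229.] [ 0.4727 -0.072 ]
station_window 0.61 [406. 310.] [0.4238 0.0981]
station 0.72 [404. 318.] [0.4203 0.0944]
station 0.68 [343. 226.] [ 0.4648 -0.1038]
stop_block_center 0.79 [224. 188.] [ 0.6578 -0.2396]
ring_center 0.77 [270. 182.] [ 0.5707 -0.2326]
star_knob_center 0.74 [321. 167.] [ 0.4685 -0.2327]
top [ 0.4644 -0.0699  0.9833] [ 0.0852 -0.0004 -0.9964]
pin_center 0.62 [328. 182.] [ 0.6223 -0.0978]
holder 0.8 [339. 191.] [ 0.6178 -0.1203]
holder 0.48 [406. 168.] [ 0.6617 -0.2352]
station_window 0.86 [331. 280.] [ 0.4649 -0.1068]
station_window 0.68 [207. 304.] [0.4214 0.0936]
station 0.83 [331. 283.] [ 0.4595 -0.108 ]
station 0.62 [209. 307.] [0.4151 0.0981]
station 0.62 [331. 282.] [ 0.4607 -0.108 ]
stop_block_center 0.69 [409. 164.] [ 0.6648 -0.2379]
stop_block_center 0.46 [329. 282.] [ 0.4607 -0.1048]
ring_center 0.64 [401. 218.] [ 0.5722 -0.2266]
star_knob_center 0.6 [404. 278.] [ 0.4699 -0.2305]
```

```bash
ls pics
```

```text
scene0.png
top0.png
```

View pics/scene0.png

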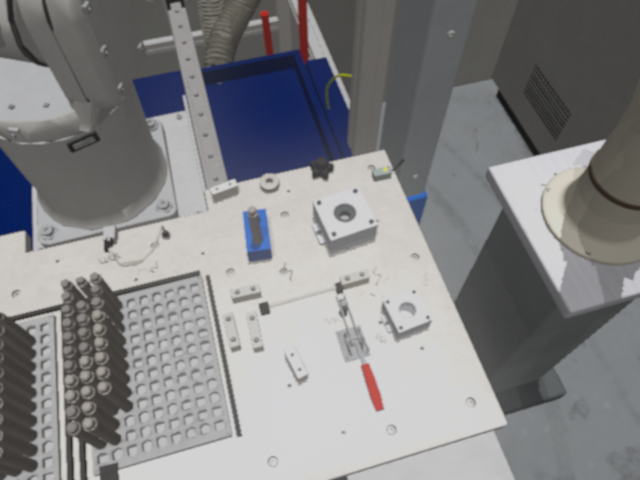

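View pics/top0.png

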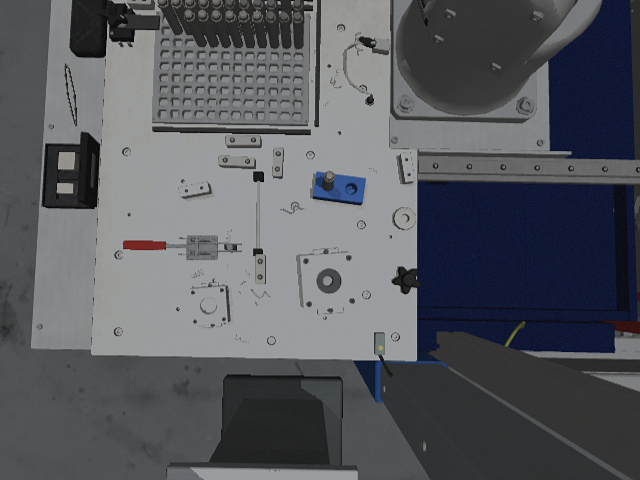

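The pictures show the blue holder with the pin at top (328,182). The large station's window is at (331,280) and the smaller look-alike station is at (209,305). The ring, knob and stop block sit along the right edge. A pillar stands at lower right and another robot at upper right. I'll move above the pin first.

Emit:
jog_arm(xyz=[[-36,-30,-10],[-72,-62,-20],[-108,-93,-30],[-144,-124,-40],[-180,-155,-50],[-216,-186,-50],[-252,-217,-50],[-288,-248,-50]], turn=[0,0,0,0,0,0,0,0])

```text
time: 1.6
position: [0.4065, 0.2809, 0.2818]
tcp_rot: [0.532, 3.095, 0.001]
ft_force: [-0.2, -0.6, 0.1]
grip_width: 0.0851
```

Run:
```python
from h import *
s=sense(); print(s["position"],s["tcp_rot"],s["joint_positions"].round(2),s["ft_force"].round(1)); print(totool(np.array([.600,-.100,.28])-s["position"]))
```

```text
[0.40653818 0.28092485 0.28183772] [5.32353887e-01 3.09517973e+00 1.22587373e-03] [-0.39  0.15 -0.3   1.88  0.05  1.12  0.52] [-0.2 -0.6  0.1]
[-309.61224506 -294.40032206    1.81664586]
```

Emit:
jog_arm(xyz=[[-35,-33,0],[-70,-66,0],[-105,-99,0],[-140,-132,0],[-175,-165,0],[-210,-198,0],[-245,-231,0],[-280,-264,0]], turn=[0,0,0,0,0,0,0,0])

```text
time: 2.4
position: [0.5822, -0.0615, 0.2816]
tcp_rot: [0.532, 3.095, 0.0]
ft_force: [0.3, 0.8, 1.3]
grip_width: 0.0852
```

Emit:
jog_arm(xyz=[[-30,-31,0],[-30,-31,0],[-30,-31,0]], turn=[0,0,0])

```text
time: 2.7
position: [0.5993, -0.1003, 0.2808]
tcp_rot: [-0.537, -3.095, -0.0]
ft_force: [-0.4, 2.1, -0.0]
grip_width: 0.0852
```

Run:
```python
from h import *
np.set_printoptions(precision=4,suppress=True)
s=sense(); print(s["position"],s["tcp_rot"],s["joint_positions"].round(2),s["ft_force"].round(1))
f=grab_frame("wrist"); save(f,"w1.png"); print(f["T"],f["K"])
for t,z in(("pin_center",.069),("holder",0),("station_window",.0425),("station",0)):
    for r in nets.spot_point(f,t)[:3]: print(t,round(r["conf"],2),np.round(r["location"]),at_z(f,r["location"],z)[:2])
```

```text
[ 0.5993 -0.1003  0.2808] [-0.5369 -3.0945 -0.0001] [ 0.12  0.35 -0.    1.62  0.    1.18  1.35] [-0.4  2.1 -0. ]
[[ 0.3368  0.9096  0.2431  0.5378]
 [ 0.9416 -0.3253 -0.0875 -0.0768]
 [-0.0005  0.2584 -0.966   0.4233]
 [ 0.      0.      0.      1.    ]] [[402.1984   0.     319.071 ]
 [  0.     402.1984 239.4537]
 [  0.       0.       1.    ]]
pin_center 0.65 [327. 229.] [ 0.62   -0.0984]
holder 0.88 [309. 220.] [ 0.6202 -0.1182]
holder 0.65 [220. 287.] [ 0.6592 -0.2386]
```

View pics/w1.png

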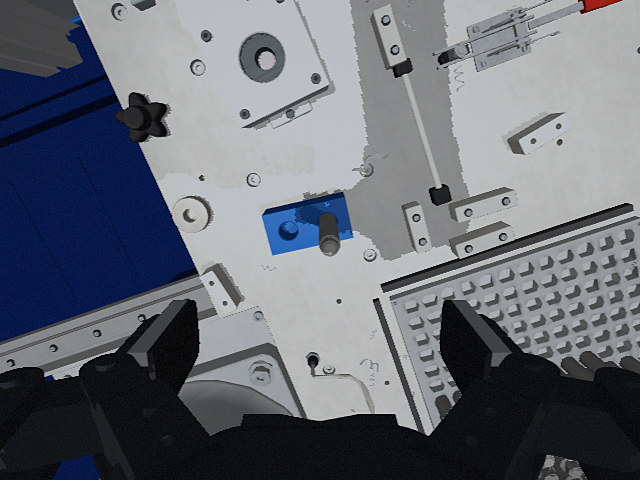

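The wrist view shows the pin with its top at about (330,247) and its holder. The station insert is at (262,57) with a visible hole near (265,60). Next I'll measure the pin from its masks.

Run:
```python
from h import *
from scipy.optimize import minimize
np.set_printoptions(precision=4,suppress=True)
def cyl(f,x,y):
    m=np.zeros((480,640),np.uint8); pts=[]
    for z,r in((.04,.0086),(.11,.0086),(.13,.0075)):
        for a in np.linspace(0,6.28,24): pts.append(proj(f,np.array([x+r*np.cos(a),y+r*np.sin(a),z])))
    cv2.fillConvexPoly(m,cv2.convexHull(np.float32(pts)).reshape(-1,2).round().astype(int),1); return m>0
for n in("wrist","top","scene"):
    f=grab_frame(n); 
    for r in nets.trace(f,"pin_center")[:2]:
        m=r["mask"]; ys,xs=np.nonzero(m); print(n,round(r["conf"],2),m.sum(),xs.min(),xs.max(),ys.min(),ys.max())
        if m.sum()<60 or abs(xs.mean()-proj(f,np.array([.622,-.1,.07]))[0])>25: continue
        g=[(( cyl(f,x,y)&m).sum()/(cyl(f,x,y)|m).sum(),x,y) for x in np.arange(.612,.634,.001) for y in np.arange(-.11,-.088,.001)]
        print(max(g))
    if n=="wrist": save(f,"w1c.png",(200,0,360,270),2.2)
```

```text
wrist 0.72 757 315 336 214 257
(np.float64(0.9033816425120773), np.float64(0.619), np.float64(-0.09699999999999999))
scene 0.63 372 248 262 206 243
(np.float64(0.9068627450980392), np.float64(0.622), np.float64(-0.09599999999999999))
```

View pics/w1c.png

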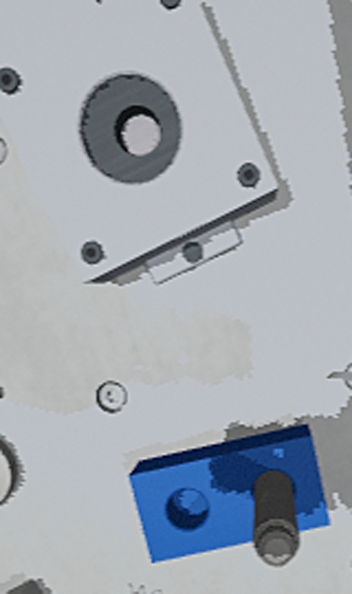

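Emit:
jog_arm(xyz=[[-18,10,30],[-18,10,65],[-18,10,100],[-18,10,135],[-18,10,165],[-18,10,190],[-18,10,205],[-18,10,214]], turn=[0,0,0,0,0,0,0,0])

```text
time: 4.05
position: [0.6191, -0.0955, 0.0659]
tcp_rot: [-0.532, -3.094, 0.0]
ft_force: [-0.1, -0.1, 0.2]
grip_width: 0.0857
```

Emit:
jog_arm(xyz=[[0,0,0],[0,0,0],[0,0,0],[0,0,0]], turn=[0,0,0,0], jaw=100, newtons=25)

```text
time: 4.45
position: [0.6206, -0.0957, 0.0686]
tcp_rot: [0.532, 3.094, 0.0]
ft_force: [-0.0, -0.3, -0.3]
grip_width: 0.0514
```

Run:
```python
from h import *
s=sense(); print(s["position"],s["tcp_rot"],s["grip_width"],s["ft_force"].round(1))
f=grab_frame("wrist"); save(f,"w2.png")
```

```text
[ 0.62059525 -0.09571035  0.06858174] [5.32386543e-01 3.09395963e+00 2.22823163e-04] 0.051371845626649884 [-0.  -0.3 -0.3]
```

View pics/w2.png

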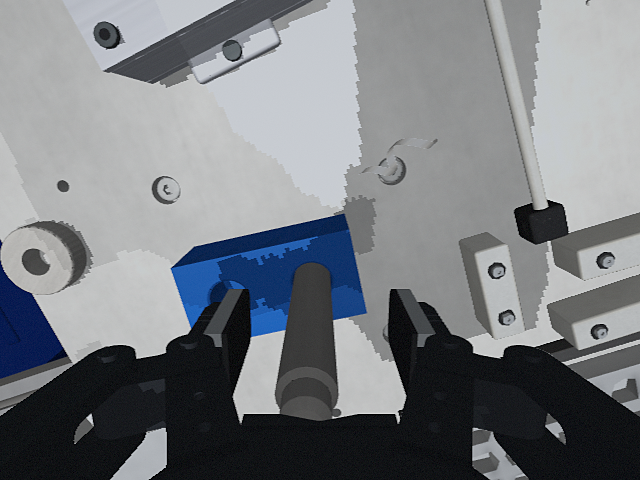

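Run:
```python
from h import *
f=grab_frame("wrist")
for z in (.036,.0876,.108,.130): print(z,proj(f,np.array([.6206,-.0957,z])))
for p,z in(((316,272),.036),((307,383),.110),((306,402),.130)): print(z,at_z(f,p,z))
print(totool(np.array([.001,-.001,0])))
```

```text
0.036 [316.29736689 279.34429148]
0.0876 [315.28560091 333.70980608]
0.108 [314.64680959 368.03416577]
0.13 [313.66170262 420.96720439]
0.036 [ 0.61716752 -0.09462102  0.036     ]
0.11 [ 0.62324301 -0.09895431  0.11      ]
0.13 [ 0.6150886  -0.09562262  0.13      ]
[-1.27672968 -0.60824245  0.00156585]
```

The pin stands between the pads at column 312, with the pad centre at 320. I'll shift 2 mm and close.

Emit:
jog_arm(xyz=[[0,-2,0],[0,-2,0],[0,-2,0],[0,-2,0],[0,-2,0],[0,-2,0],[0,-2,0],[0,-2,0]], turn=[0,0,0,0,0,0,0,0], jaw=255, newtons=30)

```text
time: 5.35
position: [0.619, -0.098, 0.0674]
tcp_rot: [0.533, 3.096, -0.001]
ft_force: [-1.0, -1.7, 2.7]
grip_width: 0.016
```

Emit:
jog_arm(xyz=[[0,0,0],[0,0,0],[0,0,0]], turn=[0,0,0], newtons=70)

```text
time: 5.65
position: [0.619, -0.0979, 0.0675]
tcp_rot: [0.533, 3.096, -0.001]
ft_force: [-1.9, -2.7, 5.6]
grip_width: 0.0157
```

Emit:
jog_arm(xyz=[[0,0,-5],[0,0,-15],[0,0,-30],[0,0,-50],[0,0,-75],[0,0,-100],[0,0,-110],[0,0,-110]], turn=[0,0,0,0,0,0,0,0])

```text
time: 6.45
position: [0.6204, -0.0967, 0.1798]
tcp_rot: [0.531, 3.092, 0.002]
ft_force: [0.9, 0.2, -1.8]
grip_width: 0.0153
```

Run:
```python
from h import *
np.set_printoptions(precision=4,suppress=True)
s=sense(); print(s["position"],s["tcp_rot"],s["grip_width"],s["ft_force"].round(1),s["ft_torque"].round(2))
for n in("wrist","top","scene"):
    f=grab_frame(n)
    if n=="wrist": save(f,"w3.png")
    for r in nets.spot_point(f,"station_window")[:2]: print(n,round(r["conf"],2),r["location"],at_z(f,r["location"],.0425)[:2])
    # fit insert disc (dark ring) & hole
    p=proj(f,np.array([.462,-.107,.0425])); print(p)
    x,y=p.astype(int); k=35
    if 0<x<640 and k<y<480-k: cv2.imwrite(f"pics/c_{n}.png",cv2.resize(f["img"][y-k:y+k,x-k:x+k,::-1],None,fx=6,fy=6,interpolation=cv2.INTER_CUBIC))
```

```text
[ 0.6204 -0.0967  0.1798] [0.5307 3.0923 0.0018] 0.015255181745278608 [ 0.9  0.2 -1.8] [ 0.03 -0.01  0.05]
[215.3832  -3.4144]
top 0.62 [207.9, 305.9] [0.4188 0.0927]
[331.01   281.6969]
scene 0.97 [344.0, 213.8] [ 0.4644 -0.1028]
scene 0.74 [405.8, 308.6] [0.4237 0.096 ]
[344.5615 211.5584]
```

View pics/w3.png

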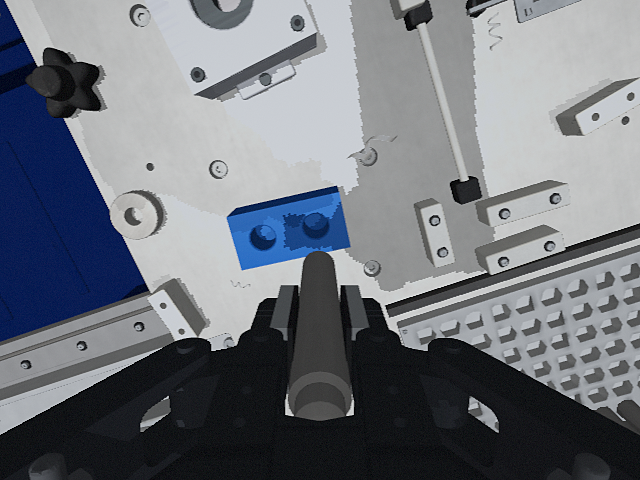

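The pin is held upright, and its holder hole (315,222) is now empty. Next I'll carry the pin to just short of the window.

Emit:
jog_arm(xyz=[[25,-10,0],[55,-23,0],[90,-38,0],[125,-53,0],[155,-65,0],[171,-72,0],[171,-72,25],[171,-72,45]], turn=[0,0,0,0,0,0,0,0])

```text
time: 7.55
position: [0.4333, -0.1084, 0.1318]
tcp_rot: [0.534, 3.095, 0.0]
ft_force: [0.1, 0.1, -1.8]
grip_width: 0.016
```

Emit:
jog_arm(xyz=[[0,0,3],[0,0,3]], turn=[0,0])

```text
time: 7.75
position: [0.4331, -0.108, 0.1287]
tcp_rot: [-0.532, -3.094, -0.0]
ft_force: [-0.0, -0.0, -1.5]
grip_width: 0.0158
```

Run:
```python
from h import *
np.set_printoptions(precision=4,suppress=True)
s=sense(); print(s["position"],s["tcp_rot"],s["joint_positions"].round(2),s["ft_force"].round(1),s["ft_torque"].round(2))
f=grab_frame("wrist"); save(f,"w4.png"); np.save("w4T.npy",f["T"])
for r in nets.spot_point(f,"station_window")[:2]: print(round(r["conf"],2),r["location"],at_z(f,r["location"],.0425)[:2])
b=s["position"]-[0,0,.059]; print("pin bottom",proj(f,b))
T=np.array([[.3368,.9096,.2431,.5378],[.9416,-.3253,-.0875,-.0768],[-.0005,.2584,-.966,.4233],[0,0,0,1]])
g=dict(K=f["K"],T=T); print("w1 hole",at_z(g,(262.7,58.9),.042),"win",at_z(g,(259.1,57.7),.0475))
```

```text
[ 0.4331 -0.108   0.1287] [-0.5323 -3.0939 -0.0001] [ 0.18  0.26  0.    2.14 -0.    0.74  1.41] [-0.  -0.  -1.5] [-0.02 -0.03 -0.03]
pin bottom [316.6094 261.4242]
w1 hole [ 0.4629 -0.1027  0.042 ] win [ 0.4621 -0.1049  0.0475]
```

View pics/w4.png

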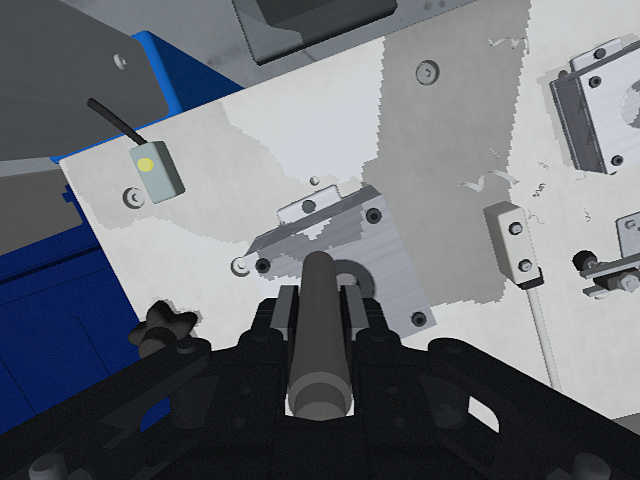

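The pin hides the window from here, because image-up points towards the base. I'll move to the far side of the window.

Emit:
jog_arm(xyz=[[-20,5,0],[-40,10,0],[-51,12,0],[-51,12,0],[-51,12,0]], turn=[0,0,0,0,0])

```text
time: 8.35
position: [0.4851, -0.1139, 0.1293]
tcp_rot: [-0.533, -3.095, 0.0]
ft_force: [-0.9, -0.7, -1.5]
grip_width: 0.0156
```

Run:
```python
from h import *
np.set_printoptions(precision=4,suppress=True)
s=sense(); print(s["position"],s["ft_force"].round(1),s["ft_torque"].round(2))
f=grab_frame("wrist"); np.savez("w5.npz",T=f["T"],K=f["K"],img=f["img"],p=s["position"]); save(f,"w5.png",(230,130,430,280),4)
for r in nets.spot_point(f,"station_window")[:2]: print(round(r["conf"],2),r["location"],at_z(f,r["location"],.0425)[:2])
b=s["position"]-[0,0,.059]; print("pin bottom",proj(f,b), "hole guess",proj(f,np.array([.4629,-.1027,.042])))
```

```text
[ 0.4851 -0.1139  0.1293] [-0.9 -0.7 -1.5] [-0.01  0.02 -0.03]
0.83 [634.4, 4.3] [0.4181 0.0819]
pin bottom [316.5882 261.2755] hole guess [322.2486 205.4416]
```

View pics/w5.png

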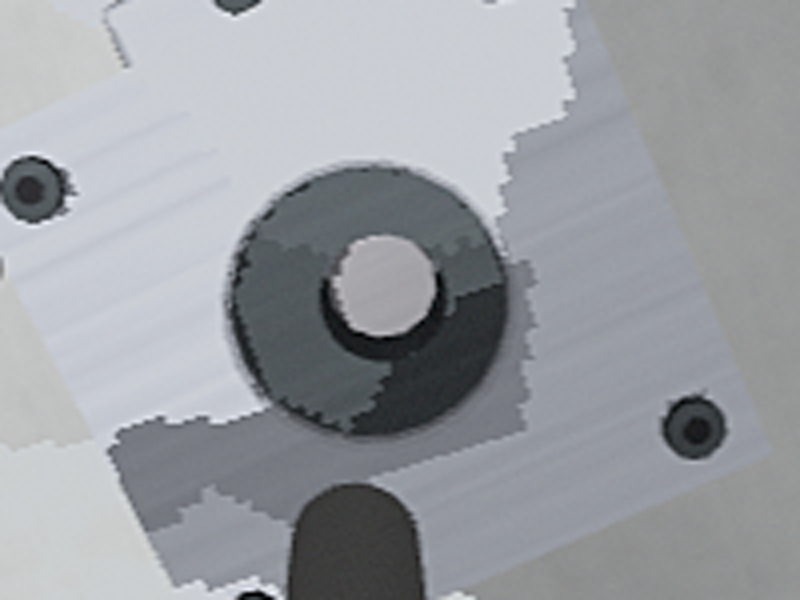

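The hole shows clearly: its rim centre is at about (325.9,204.2), and the window centre is at (321.8,205). The pin's lower end is at about (318.7,266.3).

Run:
```python
from h import *
np.set_printoptions(precision=4,suppress=True)
d=np.load("w5.npz"); f={k:d[k] for k in("T","K")}
h=at_z(f,(325.8,204.2),.042); w=at_z(f,(321.7,205),.045); b=at_z(f,(318.6,266.2),.0698)
print("hole",h,"win",w,"pin",b,"tcp",d["p"]); print("move tool",totool(h-b))
q=[proj(f,h+[.0093*np.cos(a),.0093*np.sin(a),0]) for a in np.arange(0,6.28,.02)]; q=(np.array(q)-[230,130])*4
print("hole rim in crop",q.min(0),q.max(0))
q=[proj(f,b+[.0086*np.cos(a),.0086*np.sin(a),0]) for a in np.arange(0,6.28,.02)]; q=(np.array(q)-[230,130])*4
print("pin rim in crop",q.min(0),q.max(0))
q=[proj(f,w+[.02*np.cos(a),.02*np.sin(a),.0025]) for a in np.arange(0,6.28,.02)]; q=(np.array(q)-[230,130])*4
print("win top rim in crop",q.min(0),q.max(0))
```

```text
hole [ 0.4629 -0.1005  0.042 ] win [ 0.462  -0.1028  0.045 ] pin [ 0.4882 -0.1139  0.0698] tcp [ 0.4851 -0.1139  0.1293]
move tool [28.2673  4.123  27.8362]
hole rim in crop [318.8126 232.473 ] [447.5965 359.8111]
pin rim in crop [289.3872 482.459 ] [419.4156 605.8535]
win top rim in crop [225.1638 159.8717] [508.6681 439.9725]
```

Emit:
jog_arm(xyz=[[14,2,0],[28,4,0],[28,4,0],[28,4,10],[28,4,18],[28,4,24],[28,4,24],[28,4,24]], turn=[0,0,0,0,0,0,0,0])

```text
time: 9.25
position: [0.4607, -0.1009, 0.1048]
tcp_rot: [-0.533, -3.095, 0.0]
ft_force: [-0.8, 0.3, -2.2]
grip_width: 0.0155
```

Emit:
jog_arm(xyz=[[0,0,1],[0,0,2],[0,0,3],[0,0,3],[0,0,3]], turn=[0,0,0,0,0])

```text
time: 9.75
position: [0.4608, -0.1008, 0.1023]
tcp_rot: [0.533, 3.096, 0.0]
ft_force: [-0.2, 0.3, -0.8]
grip_width: 0.0156
```

Run:
```python
from h import *
np.set_printoptions(precision=4,suppress=True)
s=sense(); print(s["position"],s["ft_force"].round(1),s["ft_torque"].round(2))
f=grab_frame("wrist"); np.savez("w6.npz",T=f["T"],K=f["K"],img=f["img"],p=s["position"]); save(f,"w6.png",(230,180,430,330),4)
```

```text
[ 0.4608 -0.1008  0.1023] [-0.2  0.3 -0.8] [-0.06 -0.03  0.01]
```

Emit:
jog_arm(xyz=[[0,0,0.7],[0,0,1.4],[0,0,2],[0,0,2]], turn=[0,0,0,0])

```text
time: 10.2
position: [0.4607, -0.1008, 0.1002]
tcp_rot: [-0.533, -3.096, -0.0]
ft_force: [-1.0, -0.2, -0.8]
grip_width: 0.0154
```

Emit:
jog_arm(xyz=[[0,0,0.5],[0,0,1],[0,0,1]], turn=[0,0,0])

```text
time: 10.5
position: [0.4607, -0.1008, 0.0992]
tcp_rot: [-0.533, -3.096, -0.0]
ft_force: [0.5, 0.7, -1.3]
grip_width: 0.0158
```

Emit:
jog_arm(xyz=[[0,0,0.7],[0,0,1.4],[0,0,2],[0,0,2]], turn=[0,0,0,0])

```text
time: 10.9
position: [0.4607, -0.1008, 0.0972]
tcp_rot: [-0.533, -3.096, -0.0]
ft_force: [0.3, 0.1, -2.0]
grip_width: 0.0155
```

Emit:
jog_arm(xyz=[[0,0,0.7],[0,0,1.4],[0,0,2],[0,0,2]], turn=[0,0,0,0])

```text
time: 11.3
position: [0.4607, -0.1008, 0.0952]
tcp_rot: [-0.533, -3.096, -0.0]
ft_force: [-0.6, 0.3, -1.4]
grip_width: 0.0153
```

Emit:
jog_arm(xyz=[[0,0,0.7],[0,0,1.4],[0,0,2],[0,0,2]], turn=[0,0,0,0])

```text
time: 11.7
position: [0.4607, -0.1008, 0.0932]
tcp_rot: [-0.533, -3.096, -0.0]
ft_force: [-0.1, 0.3, -2.2]
grip_width: 0.0153
```

The pin is already about 8 mm into the hole with no side force. I'll carry on to the ejector.

Emit:
jog_arm(xyz=[[0,0,0.8],[0,0,1.6],[0,0,2.4],[0,0,3.2],[0,0,4],[0,0,4]], turn=[0,0,0,0,0,0])

```text
time: 12.3
position: [0.4609, -0.1008, 0.0894]
tcp_rot: [0.533, 3.096, -0.0]
ft_force: [-0.6, -0.6, 0.9]
grip_width: 0.0157
```

Emit:
jog_arm(xyz=[[0,0,0.6],[0,0,1.2],[0,0,2],[0,0,2]], turn=[0,0,0,0])

```text
time: 12.7
position: [0.461, -0.1008, 0.0875]
tcp_rot: [0.533, 3.096, 0.0]
ft_force: [-0.7, -0.1, 4.4]
grip_width: 0.0158
```

Contact with the ejector came at about TCP z 0.089, as predicted. I'll press on.

Emit:
jog_arm(xyz=[[0,0,0.8],[0,0,1.6],[0,0,2.4],[0,0,3.2],[0,0,4],[0,0,4]], turn=[0,0,0,0,0,0])

```text
time: 13.3
position: [0.4609, -0.1008, 0.0834]
tcp_rot: [0.533, 3.096, 0.0]
ft_force: [-0.1, -0.0, 4.5]
grip_width: 0.0157
```

Emit:
jog_arm(xyz=[[0,0,0.8],[0,0,1.6],[0,0,2.4],[0,0,3.2],[0,0,4],[0,0,4]], turn=[0,0,0,0,0,0])

```text
time: 13.9
position: [0.4609, -0.1008, 0.0793]
tcp_rot: [0.533, 3.096, 0.0]
ft_force: [-1.0, 0.4, 3.3]
grip_width: 0.0152
```

Emit:
jog_arm(xyz=[[0,0,0.6],[0,0,1.2],[0,0,2],[0,0,2]], turn=[0,0,0,0])

```text
time: 14.3
position: [0.4608, -0.1008, 0.0772]
tcp_rot: [0.533, 3.096, -0.0]
ft_force: [-0.2, -0.3, 3.4]
grip_width: 0.0156
```

Emit:
jog_arm(xyz=[[0,0,0.5],[0,0,1],[0,0,1]], turn=[0,0,0])

```text
time: 14.6
position: [0.4609, -0.1008, 0.0763]
tcp_rot: [0.533, 3.096, 0.0]
ft_force: [-0.4, -0.0, 3.8]
grip_width: 0.0154
```

Emit:
jog_arm(xyz=[[0,0,0.5],[0,0,1],[0,0,1]], turn=[0,0,0])

```text
time: 14.9
position: [0.4609, -0.1008, 0.0754]
tcp_rot: [0.533, 3.096, 0.0]
ft_force: [-0.6, -0.2, 5.6]
grip_width: 0.0158
```

Emit:
jog_arm(xyz=[[0,0,0.5],[0,0,0.5],[0,0,0.5]], turn=[0,0,0])

```text
time: 15.2
position: [0.4611, -0.1009, 0.0754]
tcp_rot: [0.533, 3.096, -0.0]
ft_force: [-2.7, -0.3, 10.5]
grip_width: 0.0153
```

Emit:
jog_arm(xyz=[[0,0,0.5],[0,0,0.5],[0,0,0.5]], turn=[0,0,0])

```text
time: 15.5
position: [0.4612, -0.1009, 0.0753]
tcp_rot: [0.533, 3.095, -0.0]
ft_force: [-3.8, 0.1, 14.5]
grip_width: 0.0155
```

It bottoms at 0.0754 against an expected 0.0755, and the force is rising. I'll press a little more firmly to be sure.

Emit:
jog_arm(xyz=[[0,0,0.7],[0,0,1.4],[0,0,1.4]], turn=[0,0,0])

```text
time: 15.8
position: [0.4616, -0.1011, 0.0751]
tcp_rot: [0.533, 3.095, -0.0]
ft_force: [-7.6, 0.2, 29.6]
grip_width: 0.0157
```

Emit:
jog_arm(xyz=[[0,0,-1],[0,0,-2],[0,0,-2.2],[0,0,-2.2]], turn=[0,0,0,0])

```text
time: 16.2
position: [0.461, -0.1009, 0.0754]
tcp_rot: [0.533, 3.096, -0.0]
ft_force: [-2.8, 1.3, 8.7]
grip_width: 0.0157
```

Emit:
jog_arm(xyz=[[0,0,0],[0,0,0],[0,0,0],[0,0,0],[0,0,0],[0,0,0]], turn=[0,0,0,0,0,0], jaw=80, newtons=20)

```text
time: 16.8
position: [0.4608, -0.1008, 0.075]
tcp_rot: [-0.533, -3.096, -0.0]
ft_force: [0.5, 0.0, -0.3]
grip_width: 0.0588
```

Run:
```python
from h import *
f=grab_frame("wrist"); save(f,"w7.png")
```

```text
(no output)
```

View pics/w7.png

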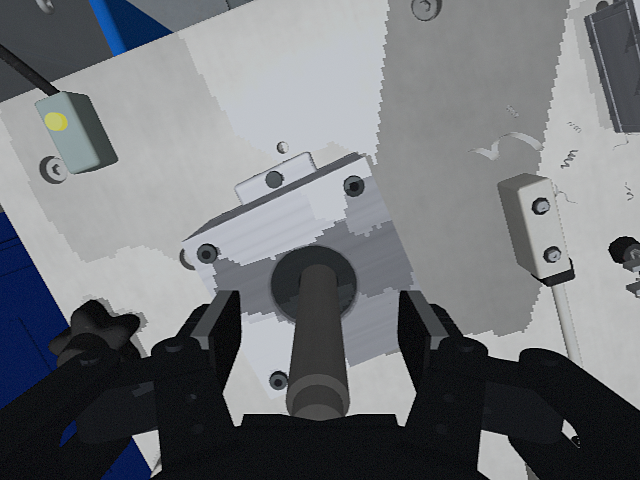

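The pin (318,290) stands in the insert and both pads are clear of it. I'll withdraw straight up.

Emit:
jog_arm(xyz=[[0,0,-10],[0,0,-25],[0,0,-45],[0,0,-70],[0,0,-100],[0,0,-130],[0,0,-150],[0,0,-150]], turn=[0,0,0,0,0,0,0,0])

```text
time: 17.65
position: [0.463, -0.1012, 0.229]
tcp_rot: [0.532, 3.089, 0.0]
ft_force: [0.7, 0.2, -0.2]
grip_width: 0.0587
```

Emit:
jog_arm(xyz=[[-10,0,0],[-40,0,0],[-50,0,0],[-50,0,0]], turn=[0,0,0,0])

```text
time: 18.05
position: [0.5084, -0.1179, 0.2238]
tcp_rot: [-0.533, -3.094, 0.0]
ft_force: [-0.8, 0.6, 0.5]
grip_width: 0.0586
```

Run:
```python
from h import *
np.set_printoptions(precision=4,suppress=True)
s=sense(); print(s["position"],s["ft_force"].round(1),s["time"])
f=grab_frame("wrist"); save(f,"w8.png")
for z in(.047,.138): print(z,proj(f,np.array([.4629,-.1005,z])))
f=grab_frame("scene")
for t,z in(("stop_block_center",.013),("ring_center",.007),("star_knob_center",.017)):
    for r in nets.spot_point(f,t)[:1]: print(t,round(r["conf"],2),np.round(r["location"]),at_z(f,r["location"],z)[:2])
```

```text
[ 0.5084 -0.1179  0.2238] [-0.8  0.6  0.5] 18.05
0.047 [319.0444 154.769 ]
0.138 [318.9038 163.541 ]
stop_block_center 0.91 [222. 192.] [ 0.6625 -0.2315]
ring_center 0.73 [268. 180.] [ 0.5716 -0.2396]
star_knob_center 0.82 [320. 169.] [ 0.4715 -0.2298]
```

View pics/w8.png

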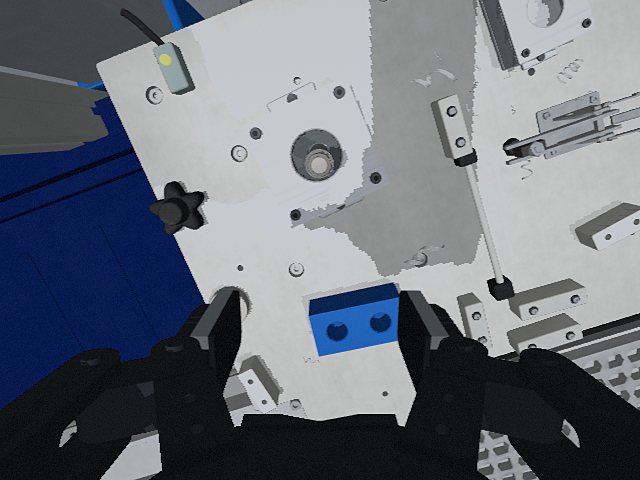

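The pin stands upright in the insert. Its top is at (319,164), right where a fully seated pin should appear. The holder is empty and the bystanders haven't moved, so I'm handing in.

```bash
python3 -c "
from h import *
print(hand_in())"
```

```text
the job is handed in; nothing more can be done
None
```

The pin is upright in the insert's blind hole, pressed to the bottom with the ejector home, and released. I handed the job in at about 18 s of the 72 s allowed.

- **Finding the hole:** I located it with the wrist camera, about 2.5 mm off the window centre. The pin went in on the first gentle descent, so no searching by feel was needed.
- **Pressing home:** The pin met the ejector at a tool (TCP) height of about 89 mm. It stopped hard at 75.4 mm, against 75.5 mm worked out beforehand. I then pressed to about 30 N with almost no further movement, so the 14 mm ejector stroke appears complete.
- **After release:** The pin's top shows within a pixel of where a fully seated pin should appear. The wrist force is about zero and the gripper is clear.
- **Bystanders:** The stop block, ring gauge and star knob measure within 9 mm of their first readings. That is about the scatter between cameras, and nothing touched them.

Two readings disagreed slightly with what I expected. The finger opening read about 15.6 mm on the 17.2 mm pin, and the ejector friction came to about 5 to 6 N rather than 7 N.

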